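# Refit a scooter wheel and set its disc brake

### The arm

A 6-joint arm with a two-finger parallel gripper is mounted at the origin on the work surface. World frame = base frame: x ahead of the robot, y to its left, z up, the work surface at z = 0. Lengths are in m, angles in degrees, forces in N, time in s.
With the tool pointing down it reaches from about 0.275 to 0.75 m from the base axis. Payload 10.2 kg.
Tool frame: the origin (TCP) lies at the very end of the fingers, on their centre line; the grasp point (between the pads) lies 19 mm behind it; x points along the fingers, y is the direction in which the jaws open and shut, and the axes are right-handed (so a half turn about x gives the same grasp; the last joint's range is limited). The gripper opens to 88 mm and grips with 3 to 60 N. Pads are 18 mm wide; open, the fingers measure 123 mm over their backs; the gripper's body (75 mm by 187 mm) begins 45 mm behind the grasp point.
Start: joints at [54.637, 17.928, 85.812, -0, 76.261, -12.8], TCP at [0.201, 0.485, 0.239] pointing down, gripper open.
Joint ranges: [-168.41, 168.41], [-55.51, 124.54], [10.69, 146.95], [-70.63, 250.63], [1, 178], [-165.06, 165.06]. Speed limits (degrees/s): [136.94, 136.94, 172.46, 180, 180, 180].

### API

Orientations are given as [roll, pitch, yaw] about the fixed x, y, z axes, in that order (R = Rz(yaw) Ry(pitch) Rx(roll)).
In Python, from station import readout, viewer, order gives the robot as it stands. The module is installed in compiled form; this text tells all that it offers.
- The arm moves only by the tool step_arm, never from a script. Its argument "series" is a list of rows, each an object with "travel": the shift along the tool's x, y, z in mm, a list of three; "turn": the turn, a rotation vector about the tool's x, y, z in rad, a list of three; "grip": the finger opening in mm, from 0 to 88.1. In form: [{"travel": [x, y, z], "turn": [rx, ry, rz], "grip": grip}, ...]. A call has 1 to 5 rows; each row is the pose to reach, as a shift and turn from the pose measured when the call began, along the tool's axes at that moment; what a row does not reach only later rows make up. A row lasts 1/12 s, in which the tool goes at most 41.7 mm and 7.16 degrees, less where a joint would pass 70% of its speed; a pose out of reach is approached as far as the arm can. A call with a gripper value outside its range is refused whole. The fingers move at their own pace and stop on an object; "newtons" is the grip in N (left out, the last holds). Time passes only in rows, so rows that repeat a pose let the fingers close. It gives the time, the measured TCP pose, the force and the opening at its end, in the units of the state.
- readout.read_state(): the state, without advancing time (a new reading comes with each control period).
- viewer.get_image(name): name is "scene" or "top"; returns the picture (480x640x3 uint8, red, green, blue); there is no depth.
- viewer.camera_info(name): a dict with "intrinsics" (3x3 intrinsics, pixels), "extrinsics" (4x4, takes a point from camera to world coordinates). Camera axes: x right, y down, z forward; pixel columns grow to the right and rows downward; lengths in m; the calibration is good to about 2 mm. A picture is of the moment at which its call begins. camera_info takes no time and is no camera call.
- order.sign_off(): hands the job in, once; it reports no verdict.
The state is a dict: "clock": time; "joint_positions": joint angles; "dq": joint speeds; "tau": joint torques, N m; "ee_pos": TCP position; "orientation": TCP orientation; "wrist_force": force on the tool from outside, world axes, zero at the start; "ft_torque": the same for the moment, N m; "grip_width": opening from 0.0 (shut) to 1.0 (fully open).
Only numpy, scipy, OpenCV 4.12 (cv2) and the standard library are available. Lean on these libraries where they do the work, as an engineer would, in place of code of your own. Each camera call takes 0.05 s, during which the arm holds its last target. There are 200 camera calls.

### The job

Take the scooter wheel off the worn tyre it lies on, set it down flat on the counter in front of the arm's open end and slide it in under the arm, axle fully home in the dropout and brake disc between the pads. Then turn the brake's adjuster wheel clockwise until the pads touch the disc, and back it off two clicks. Let go of everything and leave the other things on the counter where they are.

Things in the scene. Friction and masses are not known exactly. Their poses are not given: they have to be found in the camera images.
- axle (a point): The loose scooter wheel's plain steel stub axle, 15 mm diameter, pointing up from 49.5 to 75 mm above the wheel's underside; the point is on the axis at 62 mm. z is the wheel's axis. The wheel weighs 0.55 to 0.9 kg and lies flat on the worn tyre, its underside 40 mm above the counter. Its weight is centred on the axis.
- wheel_mid (a point): Centre of the wheel's black tyre, 16 mm above its underside. The wheel is 220 mm across; tyre and aluminium rim form a band from 83 to 110 mm from the axis, 0 to 32 mm above the underside. Five spokes, 16 mm wide, join it to the hub, 8 to 18 mm above the underside. Dragged along by its edge it slides on the counter, but leaning on it jams it: bear its edge up a little.
- disc (a point): Centre of the wheel's steel brake disc: 100 mm diameter, 2.5 mm thick, 47 to 49.5 mm above the wheel's underside. Between the disc's edge and the rim a ring 33 mm wide is open from above, room for a finger down to the spokes.
- old_tyre_mid (a point): Centre, 20 mm up, of the worn black tyre lying flat on the counter, 220 mm across, 40 mm high, hole about 170 mm; the wheel lies on it. It stays where it is.
- home (a point): Where axle must come to be: wheel flat on the counter, axle against the closed end of the dropout slot of the fixed aluminium arm; 62 mm above the counter. The frame's y axis points straight out of the slot's open mouth: the wheel goes in along -y. Slot 18 mm wide. The arm lies 64 to 76 mm above the counter, 36 mm wide, 52 mm at its forked end.
- mouth (a point): Middle of the arm's forked open end, 26 mm out (+y of home) from the home point, 70 mm above the counter; the mouth flares to about 35 mm. The wheel's rim must pass under arm and caliper, so the wheel can be put down only with its axle at least 140 mm out from home on this side, and then slid in on the counter; fingers on the axle would meet the arm.
- pivot (a point): Top of the bolt at the arm's far end, 178 mm on the -y side of home, 98 mm above the counter: pivot boss 54 mm diameter on a fixed round grey stand with a 112 mm foot.
- caliper (a point): Dark steel brake caliper fixed on the arm's -x side, 44 mm from the arm's middle line, 6 mm on the -y side of home: 39 by 40 mm, 36 to 72 mm above the counter; the point is the middle of its slot for the disc, which is open from 44 to 53 mm above the counter.
- adjuster_mid (a point): Centre of the caliper's black knurled adjuster wheel, 97 mm above the counter: 34 mm diameter, 88 to 106 mm above the counter, axis upright, on a 22 mm barrel above the caliper. A raised rib on its top runs from middle to edge; with the pads touching, it points along the arm to the pivot stand.
- adjuster (a joint): Turn of the adjuster wheel in rad: 0 when the pads touch the disc (a firm stop), growing as it is backed off, anticlockwise seen from above. It clicks 12 times a turn: a sprung notch every 0.524 rad from 0, into which it settles when let go; turning takes about 0.05 N m. It starts three to six clicks off; two clicks off is 1.047.
- valve_cap_mid (a point): Bystander: brass valve cap, 14 mm diameter, 16 mm high, upright.
- stem_a_mid (a point): Bystander: short aluminium valve stem, 44 mm long, 16 mm foot, lying.
- stem_b_mid (a point): Bystander: long aluminium valve stem, 58 mm long, 16 mm foot, lying.
- rim_protector_mid (a point): Bystander: silver channel-shaped rim protector, 70 by 32 by 22 mm.
- spoke_wrench_mid (a point): Bystander: blue steel spoke wrench, 100 mm long, 26 mm wide, 6 mm thick, lying.
- tyre_lever_mid (a point): Bystander: steel tyre lever, 200 mm long, 20 mm wide, 10 mm high, lying.
- tread_gauge_mid (a point): Bystander: slim grey tread-depth gauge with a steel cross foot, 100 by 34 by 12 mm, lying.

How it is judged:
By the outcome, as a careful person would: the job done as asked, in the order asked, and still so for the second after the job is handed in, with the robot touching nothing.
It also fails if it takes over 70 s, if anything falls off the work surface, if the arm or the gripper's body presses on something with over 40 N, if the wrist force passes 120 N, or if a joint passes its speed limit or range.

## Working session

There is one attempt and no reset: what is moved stays moved. The work goes in short steps, Python scripts to look and compute and a tool call to move; the robot and the scene stay as the last step left them, time stands still between calls to the robot, and variables do not carry over. Pictures are saved under pics/ and viewed, about 8 in all and at most 12, crops included, and the job is handed in when it is done.

Besides the shell and the picture viewer there is one more tool, called after "Request:" as name(argument=value, ...), one argument or row to a line, values as JSON. step_arm: Moves the arm, as the interface text tells. Its arguments: {"type":"object","properties":{"series":{"type":"array","items":{"type":"object","properties":{"travel":{"type":"array","items":{"type":"number"}},"turn":{"type":"array","items":{"type":"number"}},"grip":{"type":"number"}}}},"newtons":{"type":"number"}},"required":["series"]}

```bash
mkdir -p pics; python3 - <<'E'
from station import readout, viewer
import cv2
s=readout.read_state(); print(s)
for n in ("top","scene"):
    im=viewer.get_image(n); cv2.imwrite(f"pics/{n}0.png",im[:,:,::-1])
    c=viewer.camera_info(n); print(n,c["intrinsics"],c["extrinsics"])
E
```

```text
{'clock': 0.0, 'joint_positions': array([ 5.46351767e+01,  1.79576208e+01,  8.58564964e+01, -6.54601705e-04,
        7.62623401e+01, -1.28000121e+01]), 'dq': array([-0.00658158,  0.05689001,  0.05519407, -0.07646545, -0.1006108 ,
        0.08859147]), 'tau': array([-8.74238995e-04, -4.02220809e+01, -2.52263850e+01,  6.93620997e-02,
        3.52987123e-02, -4.14701515e-05]), 'ee_pos': array([0.20131106, 0.48457575, 0.23816103]), 'orientation': array([-102.32366492,   89.92354001, -124.88832018]), 'wrist_force': array([-0.02876235,  0.47059086,  0.54138163]), 'ft_torque': array([-0.03402663,  0.00987967,  0.03445007]), 'grip_width': 1.0007847223260165}
top [[572.76740136   0.         322.11754211]
 [  0.         572.76740136 235.06407849]
 [  0.           0.           1.        ]] [[ 0.01900524 -0.99375988  0.10990947  0.45090028]
 [-0.99975929 -0.0176837   0.01298622 -0.00435075]
 [-0.01096158 -0.11012982 -0.99385676  1.16762167]
 [ 0.          0.          0.          1.        ]]
scene [[570.03472403   0.         312.81998581]
 [  0.         570.03472403 245.37688237]
 [  0.           0.           1.        ]] [[ 0.82757697  0.46426265 -0.31555752  0.99700702]
 [ 0.56119365 -0.67088693  0.48473953 -0.66653995]
 [ 0.01334305 -0.57824815 -0.81575182  1.18983796]
 [ 0.          0.          0.          1.        ]]
```

View pics/top0.png

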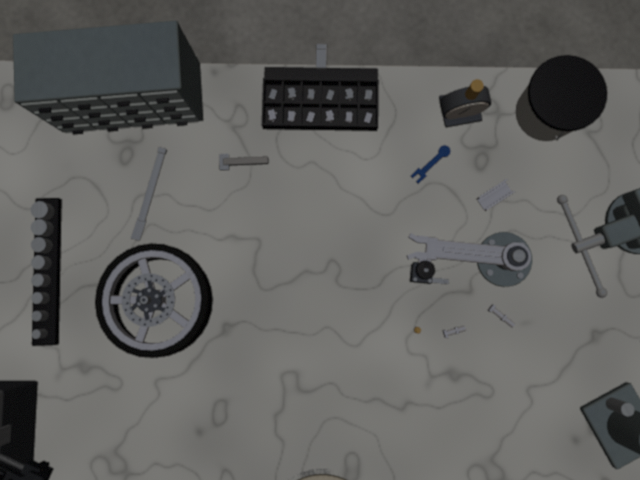

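View pics/scene0.png

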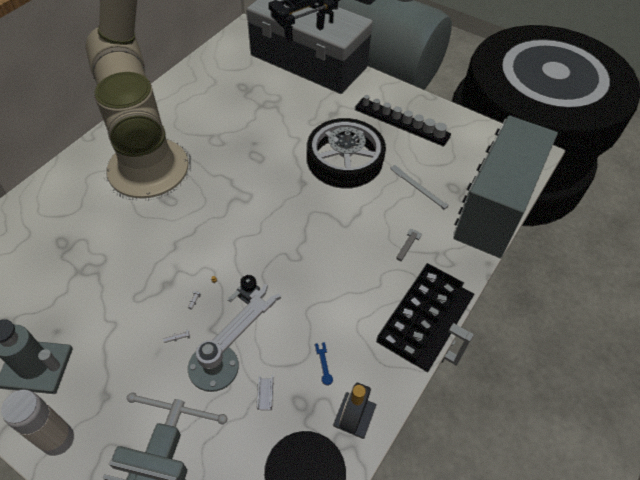

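The top view shows the wheel on the old tyre at about (152,299). The dropout arm runs from its fork at about (412,247) to its pivot at (515,256), with the adjuster at (425,269). Next I'll enlarge both.

```bash
cat > h.py <<'E'
import numpy as np, cv2
from station import readout, viewer
def ray(n,u,v,z):
    c=viewer.camera_info(n);K=c["intrinsics"];E=c["extrinsics"]
    d=E[:3,:3]@np.linalg.solve(K,[u,v,1]);o=E[:3,3]
    return o+d*(z-o[2])/d[2]
def proj(n,P):
    c=viewer.camera_info(n);K=c["intrinsics"];E=c["extrinsics"]
    p=E[:3,:3].T@(np.asarray(P,float).reshape(-1,3)-E[:3,3]).T
    q=K@p;return (q[:2]/q[2]).T
def crop(im,x,y,w,h,s,name,grid=10):
    c=cv2.resize(im[y:y+h,x:x+w],None,fx=s,fy=s,interpolation=cv2.INTER_CUBIC)[:,:,::-1].copy()
    for X in range(-(-x//grid)*grid,x+w,grid):
        cv2.line(c,(int((X-x+.5)*s),0),(int((X-x+.5)*s),6),(0,0,255),1);cv2.putText(c,str(X),(int((X-x+.5)*s)-10,16),0,.35,(0,0,255),1)
    for Y in range(-(-y//grid)*grid,y+h,grid):
        cv2.line(c,(0,int((Y-y+.5)*s)),(6,int((Y-y+.5)*s)),(0,0,255),1);cv2.putText(c,str(Y),(8,int((Y-y+.5)*s)+4),0,.35,(0,0,255),1)
    cv2.imwrite(f"pics/{name}.png",c)
def st():
    s=readout.read_state()
    print("t%.2f"%s["clock"],"pos",(s["ee_pos"]*1000).round(1),"rpy",s["orientation"].round(2),"F",s["wrist_force"].round(1),"M",s["ft_torque"].round(2),"g%.1f"%(s["grip_width"]*88.1),"q",s["joint_positions"].round(1));return s
E
python3 - <<'E'
from h import *
a=cv2.imread("pics/top0.png")[:,:,::-1];b=cv2.imread("pics/scene0.png")[:,:,::-1]
crop(a,400,215,140,80,5.7,"c_arm")
crop(a,90,235,130,125,4.8,"c_wheel")
crop(b,180,265,110,130,4.6,"c_scarm")
E
```

```text
(no output)
```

View pics/c_arm.png

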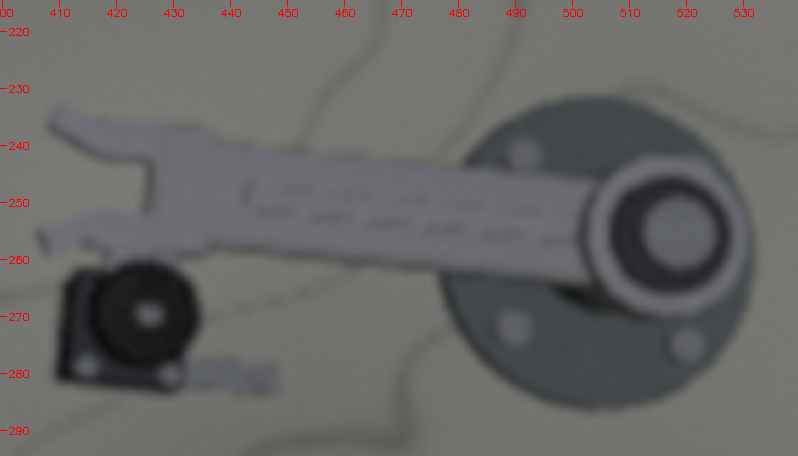

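View pics/c_wheel.png

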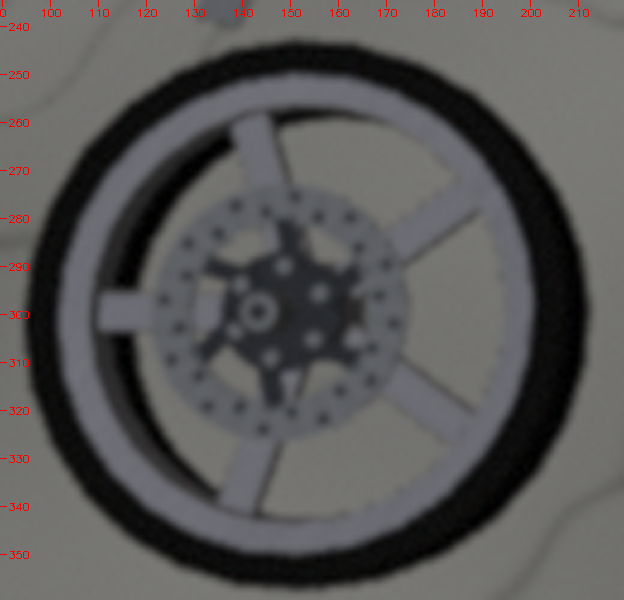

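Readings from the two crops:
- **Arm:** pivot bolt (519,255), slot end (425.5,247), fork tips (409,234) and (407,258), adjuster (426,269.5).
- **Wheel:** axle top (143.5,299.5), disc centre (148.5,299.5), rim centre (151,300).

The adjuster rib can't be seen yet.

```bash
python3 - <<'E'
from h import *
r=lambda u,v,z:(ray("top",u,v,z)*1000).round(1)
for n,a in dict(axle=(143.5,299.5,.115),disc=(148.5,299.5,.0895),rim=(151,300,.072)).items(): print(n,r(*a))
piv=ray("top",519,255,.098);e=ray("top",425.5,247,.076)
print("piv",piv,"slotend",e, "adj",r(426,269.5,.106))
for a in ((409,234),(407,258)): print(r(*a,.076))
# arm edges mid-line: at u=440 v 240.5..259; at u=500 v 245..264
print(r(440,249.6,.076),r(500,254.8,.076))
d=(e-piv)[:2];L=np.hypot(*d);d/=L;print("dir",d,L, "home",piv[:2]+.178*d)
for n,a in dict(lever=(162,150,.01),lever2=(136,238,.01),gauge=(220,161,.01),gauge2=(268,160,.01),wr1=(447,151,.006),wr2=(415,178,.006),cap=(417.5,329.5,.016),stA=(454,331,.008),stB=(500,316,.008),rimp=(494,195,.02),blk=(321,128,.03),sock1=(60,200,.03),sock2=(57,344,.03),box=(197,120,.05),box2=(20,105,.05)).items(): print(n,r(*a))
E
```

```text
axle [442.7 334.4 115. ]
disc [442.7 333.2  89.5]
rim [441.7 333.9  72. ]
piv [ 0.53832478 -0.35818502  0.098     ] slotend [ 0.55220754 -0.18790654  0.076     ] adj [ 507.7 -183.7  106. ]
[ 576.6 -156.4   76. ]
[ 530.5 -152.7   76. ]
[ 547.7 -215.5   76. ] [ 539.8 -329.4   76. ]
dir [0.08126013 0.99669293] 0.17084347362107452 home [ 0.55278908 -0.18077368]
lever [750.5 346.2  10. ]
lever2 [566.1 390.3  10. ]
gauge [729.2 224.8  10. ]
gauge2 [732.9 125.5  10. ]
wr1 [ 758.9 -244.2    6. ]
wr2 [ 701.  -178.2    6. ]
cap [ 393.2 -182.    16. ]
stA [ 391.3 -255.9    8. ]
stB [ 422.7 -347.8    8. ]
rimp [ 665.6 -335.8   20. ]
blk [796.5  17.   30. ]
sock1 [638.6 541.9  30. ]
sock2 [351.9 527.9  30. ]
box [803.  266.5  50. ]
box2 [828.7 627.4  50. ]
```

View pics/c_scarm.png

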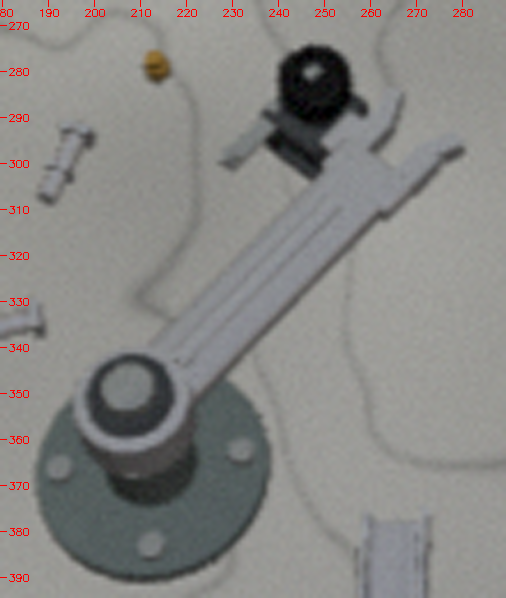

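The scene view agrees with the top view: the adjuster is at (248,281), the fork opens to the upper right and the pivot bolt is at (207,349). From this I take home at about (551.7,-180.7) mm, with the slot's out direction at about (0.075,0.997).

Plan:
1. Grip the axle and lift the wheel off the tyre.
2. Set it down 165 mm out from home.
3. Grip the rim between the spokes, 30° round from the slot line, and slide the wheel in.

```bash
cat >> h.py <<'E'
from scipy.spatial.transform import Rotation as Ro
def plan(p,jaw=None,spin=None):
    """p mm world target, jaw: world angle deg of tool y (mod 180), tool straight down"""
    s=readout.read_state();R=Ro.from_euler("xyz",s["orientation"],degrees=True)
    y=R.as_matrix()[:,1];cur=np.degrees(np.arctan2(y[1],y[0]))
    if jaw is None: jaw=cur
    out=[]
    for j in (jaw,jaw+180):
        a=np.radians(j);X=np.array([0,0,-1.]);Y=np.array([np.cos(a),np.sin(a),0]);T=np.stack([X,Y,np.cross(X,Y)],1)
        out.append((R.inv()*Ro.from_matrix(T)).as_rotvec())
    rv=min(out,key=np.linalg.norm)
    print("jaw now %.1f q6 %.1f"%(cur,s["joint_positions"][5]),"travel",R.inv().apply(np.array(p)-s["ee_pos"]*1000).round(1),"turn",rv.round(3),"tool z dir",R.as_matrix()[:,2].round(2))
E
python3 - <<'E'
from h import *
plan([442.5,334,150],56)
plan([442.5,334,150])
E
```

```text
jaw now 67.4 q6 -12.8 travel [ 88.2 -46.5 280.5] turn [ 0.2   -0.     0.001] tool z dir [ 0.92 -0.38 -0.  ]
jaw now 67.4 q6 -12.8 travel [ 88.2 -46.5 280.5] turn [-0.    -0.     0.001] tool z dir [ 0.92 -0.38 -0.  ]
```

Request:
step_arm(
  series=[
    {"travel": [10, -6, 37], "turn": [0.05, 0, 0], "grip": 60},
    {"travel": [20, -12, 75], "turn": [0.1, 0, 0], "grip": 60},
    {"travel": [32, -19, 112], "turn": [0.15, 0, 0], "grip": 60},
    {"travel": [44, -25, 150], "turn": [0.2, 0, 0], "grip": 60},
    {"travel": [56, -31, 187], "turn": [0.2, 0, 0], "grip": 60},
  ],
)

```text
clock: 0.52
ee_pos: [0.3633, 0.3829, 0.1815]
orientation: [-95.8, 89.9, -130.0]
wrist_force: [-0.0, 0.0, 0.1]
grip_width: 0.683
```

```bash
python3 - <<'E'
from h import *
st()
plan([442.5,334,150],56)
E
```

```text
t0.52 pos [363.3 382.9 181.5] rpy [ -95.8    89.92 -129.97] F [-0.   0.   0.1] M [ 0.01  0.02 -0.  ] g60.2 q [ 33.8  21.3  90.1  -0.   68.7 -22. ]
jaw now 55.8 q6 -22.0 travel [31.5  4.1 93. ] turn [-0.003 -0.     0.001] tool z dir [ 0.83 -0.56 -0.  ]
```

Request:
step_arm(
  series=[
    {"travel": [10, 1.5, 31], "turn": [0, 0, 0], "grip": 50},
    {"travel": [21, 3, 62], "turn": [0, 0, 0], "grip": 50},
    {"travel": [31.5, 4, 93], "turn": [0, 0, 0], "grip": 50},
    {"travel": [31.5, 4, 93], "turn": [0, 0, 0], "grip": 50},
  ],
)

```text
clock: 0.85
ee_pos: [0.4453, 0.3307, 0.1476]
orientation: [-100.3, 89.7, -134.7]
wrist_force: [0.1, -0.4, -0.2]
grip_width: 0.568
```

```bash
python3 - <<'E'
from h import *
st()
plan([442.5,334,93],56)
a=viewer.get_image("top");b=viewer.get_image("scene")
A=b[105:195,290:400];A=cv2.resize(A,None,fx=5,fy=5,interpolation=cv2.INTER_CUBIC)
cv2.imwrite("pics/app.png",A[:,:,::-1])
E
```

```text
t0.85 pos [445.3 330.7 147.6] rpy [-100.29   89.75 -134.7 ] F [ 0.1 -0.4 -0.2] M [-0.03  0.    0.01] g50.1 q [ 24.5  26.6  87.5  -0.1  66.1 -31. ]
jaw now 55.6 q6 -31.0 travel [54.6  1.3 -4.2] turn [-0.007 -0.001  0.004] tool z dir [ 0.82 -0.57 -0.  ]
```

View pics/app.png

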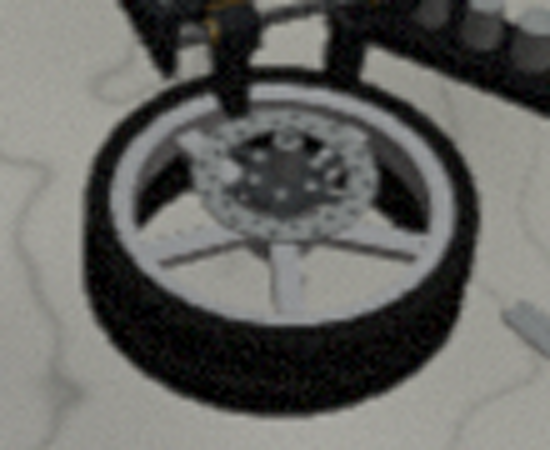

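```bash
python3 - <<'E'
from h import *
for P in ([.4425,.334,.115],[.4425,.334,.105],[.4453,.3307,.1476]): print((proj("scene",P)-[290,105])*5)
E
```

```text
[[277.7862804  132.20804259]]
[[276.67583216 145.88380985]]
[[282.6448968   92.22838564]]
```

The fingers straddle the axle. Both the axle and the TCP sit about 9 crop pixels right of their projections, so the offset between them agrees. I'll go down and grip.

Request:
step_arm(
  series=[
    {"travel": [15, 1.3, -4.2], "turn": [-0.006, 0, 0.004], "grip": 50},
    {"travel": [36, 1.3, -4.2], "turn": [-0.006, 0, 0.004], "grip": 50},
    {"travel": [54, 1.3, -4.2], "turn": [-0.006, 0, 0.004], "grip": 40},
    {"travel": [54, 1.3, -4.2], "turn": [-0.006, 0, 0.004], "grip": 30},
    {"travel": [54, 1.3, -4.2], "turn": [-0.006, 0, 0.004], "grip": 22},
  ],
  newtons=15,
)

```text
clock: 1.37
ee_pos: [0.4389, 0.3374, 0.0956]
orientation: [159.4, 89.9, 125.5]
wrist_force: [-0.3, -0.0, 0.8]
grip_width: 0.361
```

Request:
step_arm(
  series=[
    {"travel": [0, 0, 0], "turn": [0, 0, 0], "grip": 18},
    {"travel": [0, 0, 0], "turn": [0, 0, 0], "grip": 14},
    {"travel": [0, 0, 0], "turn": [0, 0, 0], "grip": 10},
    {"travel": [0, 0, 0], "turn": [0, 0, 0], "grip": 10},
  ],
)

```text
clock: 1.7
ee_pos: [0.4394, 0.3382, 0.097]
orientation: [100.5, 89.8, 66.7]
wrist_force: [-1.3, 4.0, 5.8]
grip_width: 0.164
```

```bash
python3 - <<'E'
from h import *
st()
plan([442.5,334,93],56)
E
```

```text
t1.70 pos [439.4 338.2  97. ] rpy [100.52  89.78  66.67] F [-1.3  4.   5.8] M [0.58 0.14 0.12] g14.5 q [ 25.4  30.   90.7   0.2  59.1 -30.8]
jaw now 56.2 q6 -30.8 travel [ 4.  -1.8  4.9] turn [ 0.003 -0.001 -0.004] tool z dir [ 0.83 -0.56 -0.  ]
```

The arm ended about 5 mm off along the pad width. I'll open, centre it and grip again.

Request:
step_arm(
  series=[
    {"travel": [0, 0, 0], "turn": [0, 0, 0], "grip": 30},
    {"travel": [2, -1.8, 5], "turn": [0, 0, -0.004], "grip": 30},
    {"travel": [2, -1.8, 5], "turn": [0, 0, -0.004], "grip": 30},
    {"travel": [2, -1.8, 5], "turn": [0, 0, -0.004], "grip": 30},
    {"travel": [2, -1.8, 5], "turn": [0, 0, -0.004], "grip": 25},
  ],
  newtons=35,
)

```text
clock: 2.12
ee_pos: [0.4425, 0.3336, 0.0948]
orientation: [-137.6, 89.9, -171.4]
wrist_force: [-0.5, 0.6, -0.7]
grip_width: 0.298
```

```bash
python3 - <<'E'
from h import *
st()
plan([442.5,334,94],56)
E
```

```text
t2.12 pos [442.5 333.6  94.8] rpy [-137.55   89.93 -171.42] F [-0.5  0.6 -0.7] M [-0.05 -0.01  0.04] g26.2 q [ 24.9  30.3  90.7   0.   59.2 -31.3]
jaw now 56.1 q6 -31.3 travel [ 0.8  0.3 -0.2] turn [ 0.002 -0.001  0.001] tool z dir [ 0.83 -0.56 -0.  ]
```

Request:
step_arm(
  series=[
    {"travel": [0.5, 0, 0], "turn": [0, 0, 0], "grip": 18},
    {"travel": [0.5, 0, 0], "turn": [0, 0, 0], "grip": 12},
    {"travel": [0.5, 0, 0], "turn": [0, 0, 0], "grip": 8},
    {"travel": [0.5, 0, 0], "turn": [0, 0, 0], "grip": 8},
    {"travel": [0.5, 0, 0], "turn": [0, 0, 0], "grip": 8},
  ],
  newtons=40,
)

```text
clock: 2.53
ee_pos: [0.4426, 0.3338, 0.0942]
orientation: [-145.4, 89.9, -179.3]
wrist_force: [1.1, 2.9, -2.9]
grip_width: 0.155
```

Request:
step_arm(
  series=[
    {"travel": [-10, 0, 0], "turn": [0, 0, 0], "grip": 8},
    {"travel": [-25, 0, 0], "turn": [0, 0, 0], "grip": 8},
    {"travel": [-40, 0, 0], "turn": [0, 0, 0], "grip": 8},
    {"travel": [-50, 0, 0], "turn": [0, 0, 0], "grip": 8},
    {"travel": [-50, 0, 0], "turn": [0, 0, 0], "grip": 8},
  ],
)

```text
clock: 2.95
ee_pos: [0.443, 0.3339, 0.146]
orientation: [78.7, 89.9, 44.9]
wrist_force: [0.8, -1.3, -8.7]
grip_width: 0.158
```

```bash
python3 - <<'E'
from h import *
st()
plan([564,-16,145],56)
E
```

```text
t2.95 pos [443.  333.9 146. ] rpy [78.73 89.94 44.86] F [ 0.8 -1.3 -8.7] M [ 0.04 -0.04 -0.03] g14.0 q [ 24.9  26.6  87.9   0.   65.5 -31.3]
jaw now 56.1 q6 -31.3 travel [   0.8 -223.1  295.5] turn [ 0.002  0.    -0.001] tool z dir [ 0.83 -0.56  0.  ]
```

It's lifted, and the scale reads 8.7 N. Now I'll carry it.

Request:
step_arm(
  series=[
    {"travel": [0, -12, 16], "turn": [0, 0, 0], "grip": 8},
    {"travel": [0, -30, 40], "turn": [0, 0, 0], "grip": 8},
    {"travel": [0, -50, 66], "turn": [0, 0, 0], "grip": 8},
    {"travel": [0, -70, 92], "turn": [0, 0, 0], "grip": 8},
    {"travel": [0, -90, 119], "turn": [0, 0, 0], "grip": 8},
  ],
)

```text
clock: 3.37
ee_pos: [0.491, 0.1914, 0.1449]
orientation: [-154.2, 89.9, 172.0]
wrist_force: [1.3, 0.3, -9.1]
grip_width: 0.157
```

Request:
step_arm(
  series=[
    {"travel": [0, -20, 26], "turn": [0, 0, 0], "grip": 8},
    {"travel": [0, -40, 52], "turn": [0, 0, 0], "grip": 8},
    {"travel": [0, -60, 78], "turn": [0, 0, 0], "grip": 8},
    {"travel": [0, -75, 98], "turn": [0, 0, 0], "grip": 8},
    {"travel": [0, -85, 110], "turn": [0, 0, 0], "grip": 8},
  ],
)

```text
clock: 3.78
ee_pos: [0.5351, 0.0569, 0.1438]
orientation: [-140.5, 89.8, -174.5]
wrist_force: [-0.2, 0.5, -8.6]
grip_width: 0.157
```

```bash
python3 - <<'E'
from h import *
st()
plan([564,-16,110],56)
E
```

```text
t3.78 pos [535.1  56.9 143.8] rpy [-140.52   89.79 -174.46] F [-0.2  0.5 -8.6] M [ 0.01 -0.06  0.01] g13.9 q [ -6.4  24.9  90.8  -0.   64.5 -62.4]
jaw now 56.1 q6 -62.4 travel [ 33.7 -44.2  64.8] turn [ 0.001 -0.003  0.002] tool z dir [ 0.83 -0.56 -0.  ]
```

Request:
step_arm(
  series=[
    {"travel": [8, -15, 20], "turn": [0, -0.003, 0.002], "grip": 8},
    {"travel": [18, -30, 42], "turn": [0, -0.003, 0.002], "grip": 8},
    {"travel": [28, -40, 58], "turn": [0, -0.003, 0.002], "grip": 8},
    {"travel": [33, -44, 65], "turn": [0, -0.003, 0.002], "grip": 8},
    {"travel": [33, -44, 65], "turn": [0, -0.003, 0.002], "grip": 8},
  ],
)

```text
clock: 4.2
ee_pos: [0.5637, -0.0171, 0.1087]
orientation: [-150.2, 89.8, 175.7]
wrist_force: [-0.2, 0.4, -8.8]
grip_width: 0.153
```

```bash
python3 - <<'E'
from h import *
st()
plan([564,-16,54.2],56)
E
```

```text
t4.20 pos [563.7 -17.1 108.7] rpy [-150.21   89.78  175.74] F [-0.2  0.4 -8.8] M [0.03 0.06 0.01] g13.4 q [-13.6  30.3  88.1  -0.   61.8 -69.6]
jaw now 55.9 q6 -69.6 travel [54.5  1.2 -0.2] turn [-0.001 -0.003  0.002] tool z dir [ 0.83 -0.56 -0.  ]
```

Request:
step_arm(
  series=[
    {"travel": [20, 1, 0], "turn": [0, -0.003, 0.002], "grip": 8},
    {"travel": [38, 1, 0], "turn": [0, -0.003, 0.002], "grip": 8},
    {"travel": [48, 1, 0], "turn": [0, -0.003, 0.002], "grip": 8},
    {"travel": [52, 1, 0], "turn": [0, -0.003, 0.002], "grip": 8},
    {"travel": [52, 1, 0], "turn": [0, -0.003, 0.002], "grip": 8},
  ],
)

```text
clock: 4.62
ee_pos: [0.5636, -0.0155, 0.0563]
orientation: [-170.1, 89.9, 155.9]
wrist_force: [0.5, -0.5, -8.1]
grip_width: 0.155
```

Request:
step_arm(
  series=[
    {"travel": [1, 0, 0], "turn": [0, 0, 0], "grip": 8},
    {"travel": [2, 0, 0], "turn": [0, 0, 0], "grip": 8},
    {"travel": [2.5, 0, 0], "turn": [0, 0, 0], "grip": 8},
  ],
)

```text
clock: 4.87
ee_pos: [0.564, -0.0154, 0.0545]
orientation: [150.2, 90.0, 116.2]
wrist_force: [0.5, 0.5, -8.0]
grip_width: 0.16
```

```bash
python3 - <<'E'
from h import *
st()
plan([564,-16,54.2],56)
E
```

```text
t4.87 pos [564.  -15.4  54.5] rpy [150.19  89.97 116.19] F [ 0.5  0.5 -8. ] M [ 0.06 -0.01  0.  ] g14.1 q [-13.5  34.6  90.5   0.   55.  -69.5]
jaw now 56.0 q6 -69.5 travel [ 0.3 -0.5  0.4] turn [-0. -0. -0.] tool z dir [ 0.83 -0.56 -0.  ]
```

Request:
step_arm(
  series=[
    {"travel": [1, 0, 0], "turn": [0, 0, 0], "grip": 8},
    {"travel": [2, 0, 0], "turn": [0, 0, 0], "grip": 8},
    {"travel": [2, 0, 0], "turn": [0, 0, 0], "grip": 8},
  ],
)

```text
clock: 5.12
ee_pos: [0.5642, -0.0154, 0.0541]
orientation: [38.9, 90.0, 4.9]
wrist_force: [-6.0, 0.7, 6.1]
grip_width: 0.157
```

Request:
step_arm(
  series=[
    {"travel": [0, 0, 0], "turn": [0, 0, 0], "grip": 30},
    {"travel": [0, 0, 0], "turn": [0, 0, 0], "grip": 40},
    {"travel": [-15, 0, 0], "turn": [0, 0, 0], "grip": 40},
    {"travel": [-35, 0, 0], "turn": [0, 0, 0], "grip": 40},
    {"travel": [-45, 0, 0], "turn": [0, 0, 0], "grip": 40},
  ],
)

```text
clock: 5.53
ee_pos: [0.5654, -0.0157, 0.1017]
orientation: [23.9, 89.7, -10.1]
wrist_force: [0.9, 0.7, 0.3]
grip_width: 0.453
```

Request:
step_arm(
  series=[
    {"travel": [-2, 25, 0], "turn": [0, 0, 0], "grip": 40},
    {"travel": [-2, 55, 0], "turn": [0, 0, 0], "grip": 40},
    {"travel": [-2, 82, 0], "turn": [0, 0, 0], "grip": 40},
    {"travel": [-2, 96, 0], "turn": [0, 0, 0], "grip": 40},
    {"travel": [-2, 96, 0], "turn": [0, 0, 0], "grip": 40},
  ],
)

```text
clock: 5.95
ee_pos: [0.6203, 0.066, 0.1041]
orientation: [28.9, 89.6, -5.0]
wrist_force: [-0.3, 0.3, 0.0]
grip_width: 0.453
```

```bash
python3 - <<'E'
from h import *
st()
a=viewer.get_image("top")
crop(a,255,145,195,145,4.1,"c2",20)
for r in range(90,111,10): pass
print("axle pred",proj("top",[.564,-.0155,.075]),"tcp",proj("top",readout.read_state()["ee_pos"]))
E
```

```text
t5.95 pos [620.3  66.  104.1] rpy [28.85 89.6  -5.  ] F [-0.3  0.3  0. ] M [ 0.    0.04 -0.04] g39.9 q [ -4.7  37.1  77.2  -0.   65.3 -60.8]
axle pred [[335.29871354 239.3060943 ]] tcp [[293.31398141 207.57512124]]
```

View pics/c2.png

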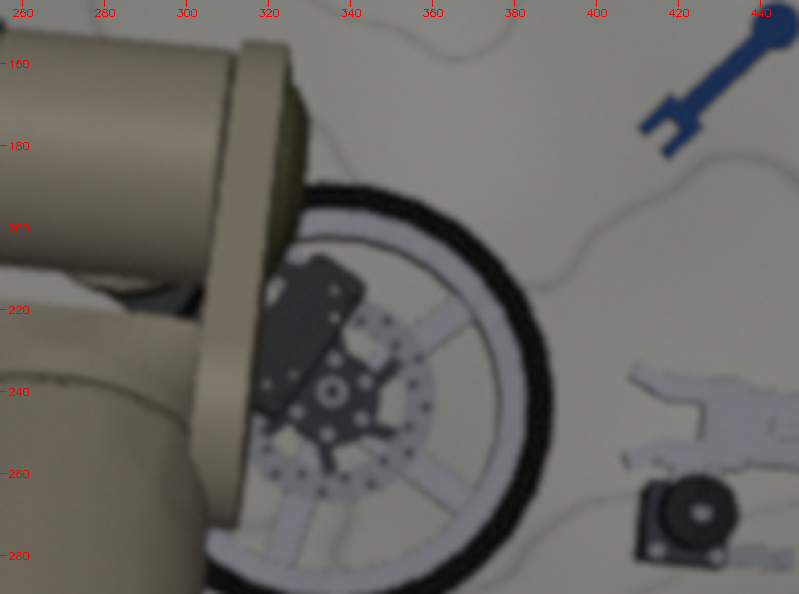

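The axle is at (335.5,240), within a millimetre of the prediction of (335.3,239.3). The spokes lie either side of the grip direction. The gripper's long body runs along the jaws. Next I'll go down over the rim.

```bash
python3 - <<'E'
from h import *
plan([617.5,64.3,18],56)
E
```

```text
jaw now 56.1 q6 -60.9 travel [85.9 -1.7 -2. ] turn [ 0.002  0.005 -0.002] tool z dir [ 0.83 -0.56  0.01]
```

Request:
step_arm(
  series=[
    {"travel": [20, -1.7, -2], "turn": [0, 0.005, -0.002], "grip": 40},
    {"travel": [45, -1.7, -2], "turn": [0, 0.005, -0.002], "grip": 40},
    {"travel": [66, -1.7, -2], "turn": [0, 0.005, -0.002], "grip": 40},
    {"travel": [80, -1.7, -2], "turn": [0, 0.005, -0.002], "grip": 40},
    {"travel": [85, -1.7, -2], "turn": [0, 0.005, -0.002], "grip": 40},
  ],
  newtons=30,
)

```text
clock: 6.42
ee_pos: [0.6161, 0.0632, 0.0169]
orientation: [-151.1, 89.8, 174.9]
wrist_force: [-0.1, 0.4, -0.1]
grip_width: 0.453
```

Request:
step_arm(
  series=[
    {"travel": [0, 0, 0], "turn": [0, 0, 0], "grip": 34},
    {"travel": [0, 0, 0], "turn": [0, 0, 0], "grip": 28},
    {"travel": [0, 0, 0], "turn": [0, 0, 0], "grip": 20},
    {"travel": [0, 0, 0], "turn": [0, 0, 0], "grip": 20},
  ],
)

```text
clock: 6.75
ee_pos: [0.6166, 0.0628, 0.0181]
orientation: [-132.0, 90.0, -166.0]
wrist_force: [-0.5, -2.1, 1.6]
grip_width: 0.246
```

```bash
python3 - <<'E'
from h import *
st();plan([617.5,64.3,19.5],56)
E
```

```text
t6.75 pos [616.6  62.8  18.1] rpy [-132.01   89.95 -165.99] F [-0.5 -2.1  1.6] M [-0.39  0.2  -0.23] g21.6 q [ -5.   43.3  80.7  -0.   56.1 -61. ]
jaw now 56.0 q6 -61.0 travel [-1.4  1.7 -0.1] turn [ 0.    -0.001  0.001] tool z dir [ 0.83 -0.56 -0.  ]
```

Request:
step_arm(
  series=[
    {"travel": [0, 0, 0], "turn": [0, 0, 0], "grip": 15},
    {"travel": [-0.7, 0, 0], "turn": [0, 0, 0], "grip": 15},
    {"travel": [-1.5, 0, 0], "turn": [0, 0, 0], "grip": 15},
    {"travel": [-1.5, 0, 0], "turn": [0, 0, 0], "grip": 15},
  ],
)

```text
clock: 7.08
ee_pos: [0.6162, 0.0629, 0.0193]
orientation: [-145.2, 89.9, -179.2]
wrist_force: [-1.5, -1.2, -6.6]
grip_width: 0.247
```

```bash
python3 - <<'E'
from h import *
st();d=np.array([551.7-563.5,-180.7+15.7,0]);print(d)
s=readout.read_state();plan(s["ee_pos"]*1000+d)
E
```

```text
t7.08 pos [616.2  62.9  19.3] rpy [-145.22   89.9  -179.2 ] F [-1.5 -1.2 -6.6] M [ 0.12  0.11 -0.19] g21.7 q [ -5.   43.2  80.7  -0.   56.2 -61. ]
[ -11.8 -165.     0. ]
jaw now 56.0 q6 -61.0 travel [   0.  -143.4   82.4] turn [-0.    -0.001  0.001] tool z dir [ 0.83 -0.56 -0.  ]
```

The rim is held with its edge borne up at about 6.6 N. I'll slide the first 60 % of the way.

Request:
step_arm(
  series=[
    {"travel": [0, -6, 3.5], "turn": [0, 0, 0], "grip": 15},
    {"travel": [0, -16, 9.2], "turn": [0, 0, 0], "grip": 15},
    {"travel": [0, -27, 15.5], "turn": [0, 0, 0], "grip": 15},
    {"travel": [0, -38, 21.8], "turn": [0, 0, 0], "grip": 15},
    {"travel": [0, -45, 25.9], "turn": [0, 0, 0], "grip": 15},
  ],
)

```text
clock: 7.5
ee_pos: [0.6124, 0.0089, 0.0193]
orientation: [-137.3, 89.9, -171.4]
wrist_force: [0.8, 2.6, -5.9]
grip_width: 0.247
```

Request:
step_arm(
  series=[
    {"travel": [0, -10, 5.7], "turn": [0, 0, 0], "grip": 15},
    {"travel": [0, -21, 12.1], "turn": [0, 0, 0], "grip": 15},
    {"travel": [0, -32, 18.4], "turn": [0, 0, 0], "grip": 15},
    {"travel": [0, -40, 23], "turn": [0, 0, 0], "grip": 15},
    {"travel": [0, -40, 23], "turn": [0, 0, 0], "grip": 15},
  ],
)

```text
clock: 7.92
ee_pos: [0.6088, -0.0396, 0.0192]
orientation: [-117.6, 89.9, -151.7]
wrist_force: [-0.4, -2.2, -6.0]
grip_width: 0.247
```

```bash
python3 - <<'E'
from h import *
s=st();p=s["ee_pos"]*1000
ax=p+np.array([563.5-616.2,-15.7-62.9,0]);print("axle est",ax)
plan(p+np.array([551.7,-180.7,0])-np.array([ax[0],ax[1],0]))
print(proj("top",[ax[0]/1000,ax[1]/1000,.075]))
a=viewer.get_image("top")
crop(a,330,170,195,145,4.1,"c3",20)
E
```

```text
t7.92 pos [608.8 -39.6  19.2] rpy [-117.57   89.85 -151.72] F [-0.4 -2.2 -6. ] M [-0.08 -0.01 -0.03] g21.7 q [-14.7  42.3  82.5  -0.1  55.3 -70.5]
axle est [ 556.11623724 -118.24142717   19.2095055 ]
jaw now 55.9 q6 -70.5 travel [  0.1 -54.2  31.4] turn [-0.    -0.001  0.002] tool z dir [ 0.83 -0.56 -0.  ]
[[388.92667956 244.3584473 ]]
```

View pics/c3.png

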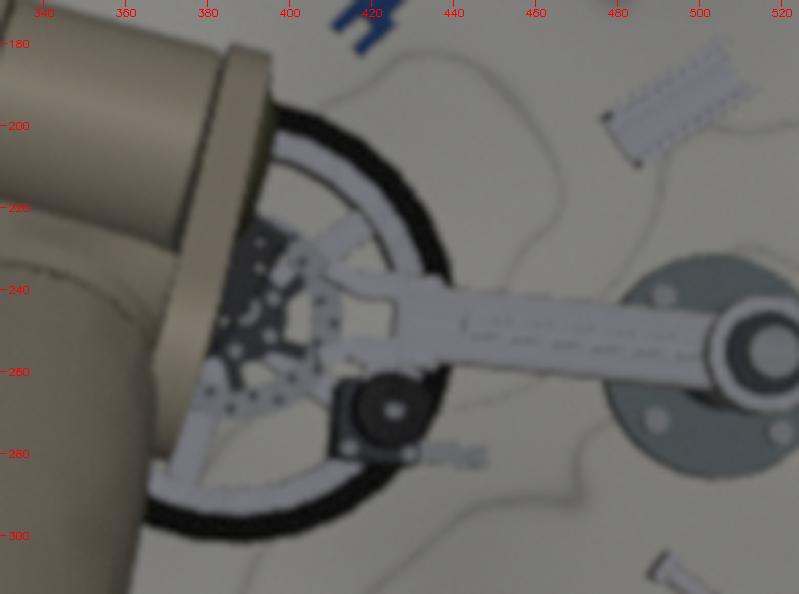

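The axle, half hidden at about (390.5,246), is entering the mouth, roughly on the slot line or 1–2 mm to the robot's side. The disc is lined up with the caliper slot. I'll go on slowly with a small +x correction.

Request:
step_arm(
  series=[
    {"travel": [0, -6, 5], "turn": [0, 0, 0], "grip": 15},
    {"travel": [0, -13, 9], "turn": [0, 0, 0], "grip": 15},
    {"travel": [0, -20, 13], "turn": [0, 0, 0], "grip": 15},
    {"travel": [0, -26, 16.5], "turn": [0, 0, 0], "grip": 15},
  ],
)

```text
clock: 8.3
ee_pos: [0.6079, -0.0701, 0.0192]
orientation: [-123.3, 89.9, -157.4]
wrist_force: [-0.5, 2.0, -5.0]
grip_width: 0.248
```

Request:
step_arm(
  series=[
    {"travel": [0, -4, 2.3], "turn": [0, 0, 0], "grip": 15},
    {"travel": [0, -8, 4.6], "turn": [0, 0, 0], "grip": 15},
    {"travel": [0, -12, 7], "turn": [0, 0, 0], "grip": 15},
  ],
)

```text
clock: 8.55
ee_pos: [0.6069, -0.0843, 0.0192]
orientation: [-127.7, 89.9, -161.9]
wrist_force: [-0.8, 2.4, -4.5]
grip_width: 0.251
```

```bash
python3 - <<'E'
from h import *
s=st();p=s["ee_pos"]*1000
ax=p+np.array([563.5-616.2,-15.7-62.9,0]);print("axle est",ax)
plan(p+np.array([551.7,-180.7,0])-np.array([ax[0],ax[1],0]))
E
```

```text
t8.55 pos [606.9 -84.3  19.2] rpy [-127.74   89.85 -161.85] F [-0.8  2.4 -4.5] M [ 0.56 -0.12 -0.18] g22.1 q [-18.8  42.6  82.   -0.1  55.6 -74.6]
axle est [ 554.18071221 -162.91323181   19.19208683]
jaw now 55.9 q6 -74.6 travel [  0.  -16.1   7.9] turn [-0.    -0.002  0.002] tool z dir [ 0.83 -0.56 -0.  ]
```

Forces are low. I'll go on in small steps until the axle meets the slot end.

Request:
step_arm(
  series=[
    {"travel": [0, -4, 2.2], "turn": [0, 0, 0], "grip": 15},
    {"travel": [0, -8, 4.3], "turn": [0, 0, 0], "grip": 15},
    {"travel": [0, -11, 6], "turn": [0, 0, 0], "grip": 15},
  ],
)

```text
clock: 8.8
ee_pos: [0.6056, -0.0973, 0.0192]
orientation: [-125.9, 89.9, -160.0]
wrist_force: [0.3, 1.3, -4.7]
grip_width: 0.248
```

Request:
step_arm(
  series=[
    {"travel": [0, -2, 1.1], "turn": [0, 0, 0], "grip": 15},
    {"travel": [0, -4, 2.2], "turn": [0, 0, 0], "grip": 15},
  ],
)

```text
clock: 8.97
ee_pos: [0.6052, -0.1021, 0.0192]
orientation: [-127.5, 89.9, -161.6]
wrist_force: [1.3, 2.1, -6.6]
grip_width: 0.25
```

```bash
python3 - <<'E'
from h import *
s=st();p=s["ee_pos"]*1000
ax=p+np.array([563.5-616.2,-15.7-62.9,0]);print("axle est",ax)
E
```

```text
t8.97 pos [ 605.2 -102.1   19.2] rpy [-127.49   89.86 -161.62] F [ 1.3  2.1 -6.6] M [ 0.59 -0.12 -0.21] g22.0 q [-20.5  42.7  81.8  -0.1  55.7 -76.3]
axle est [ 552.47812911 -180.68645954   19.2034606 ]
```

Request:
step_arm(
  series=[
    {"travel": [0, -1, 0.5], "turn": [0, 0, 0], "grip": 15},
    {"travel": [0, -2, 1.1], "turn": [0, 0, 0], "grip": 15},
    {"travel": [0, -2, 1.1], "turn": [0, 0, 0], "grip": 15},
  ],
)

```text
clock: 9.22
ee_pos: [0.6054, -0.1026, 0.019]
orientation: [162.2, 89.9, 128.1]
wrist_force: [4.1, 11.8, -7.0]
grip_width: 0.246
```

Request:
step_arm(
  series=[
    {"travel": [0, -1, 0.5], "turn": [0, 0, 0], "grip": 15},
    {"travel": [0, -2, 1.1], "turn": [0, 0, 0], "grip": 15},
    {"travel": [0, -2, 1.1], "turn": [0, 0, 0], "grip": 15},
  ],
)

```text
clock: 9.47
ee_pos: [0.6055, -0.1028, 0.0189]
orientation: [134.1, 89.7, 100.0]
wrist_force: [3.4, 13.1, -5.6]
grip_width: 0.249
```

```bash
python3 - <<'E'
from h import *
s=st();p=s["ee_pos"]*1000
ax=p+np.array([563.5-616.2,-15.7-62.9,0]);print("axle est",ax)
E
```

```text
t9.47 pos [ 605.5 -102.8   18.9] rpy [134.08  89.72  99.97] F [ 3.4 13.1 -5.6] M [ 1.92 -0.66 -0.28] g22.0 q [-20.7  42.7  81.7   0.3  55.7 -76.7]
axle est [ 552.8262318  -181.41881832   18.86534764]
```

There is firm contact (13 N) with the axle estimate at home. I'll lower the edge, release and rise.

Request:
step_arm(
  series=[
    {"travel": [1.2, 0, 0], "turn": [0, 0, 0], "grip": 15},
    {"travel": [1.2, 0, 0], "turn": [0, 0, 0], "grip": 30},
    {"travel": [1.2, 0, 0], "turn": [0, 0, 0], "grip": 40},
    {"travel": [1.2, 0, 0], "turn": [0, 0, 0], "grip": 40},
  ],
)

```text
clock: 9.8
ee_pos: [0.606, -0.1034, 0.0182]
orientation: [116.6, 89.8, 82.5]
wrist_force: [-0.6, -0.6, -0.2]
grip_width: 0.445
```

Request:
step_arm(
  series=[
    {"travel": [-10, 0, 0], "turn": [0, 0, 0], "grip": 40},
    {"travel": [-40, 0, 0], "turn": [0, 0, 0], "grip": 40},
    {"travel": [-75, 0, 0], "turn": [0, 0, 0], "grip": 40},
    {"travel": [-110, 0, 0], "turn": [0, 0, 0], "grip": 40},
    {"travel": [-140, 0, 0], "turn": [0, 0, 0], "grip": 40},
  ],
)

```text
clock: 10.22
ee_pos: [0.6061, -0.1043, 0.1618]
orientation: [76.1, 89.8, 42.0]
wrist_force: [-0.4, -0.9, 0.3]
grip_width: 0.457
```

```bash
python3 - <<'E'
from h import *
s=st()
print(proj("top",[.5517,-.1807,.075]),"adj scene",proj("scene",[.5077,-.1837,.106]))
a=viewer.get_image("top");b=viewer.get_image("scene")
crop(a,370,195,110,110,5.2,"c4a",10);crop(b,205,240,80,110,5.2,"c4b",10)
cv2.imwrite("pics/c4.png",np.hstack([cv2.imread("pics/c4a.png"),cv2.imread("pics/c4b.png")])[:, :800+190])
im=cv2.imread("pics/c4.png");print(im.shape);cv2.imwrite("pics/c4.png",cv2.resize(im,(800,int(im.shape[0]*800/im.shape[1]))))
E
```

```text
t10.22 pos [ 606.1 -104.3  161.8] rpy [76.12 89.77 42.  ] F [-0.4 -0.9  0.3] M [-0.    0.02  0.08] g40.2 q [-20.7  32.8  75.3   0.2  71.8 -76.7]
[[421.63356466 247.24359272]] adj scene [[246.33191056 279.25348935]]
(572, 988, 3)
```

View pics/c4.png

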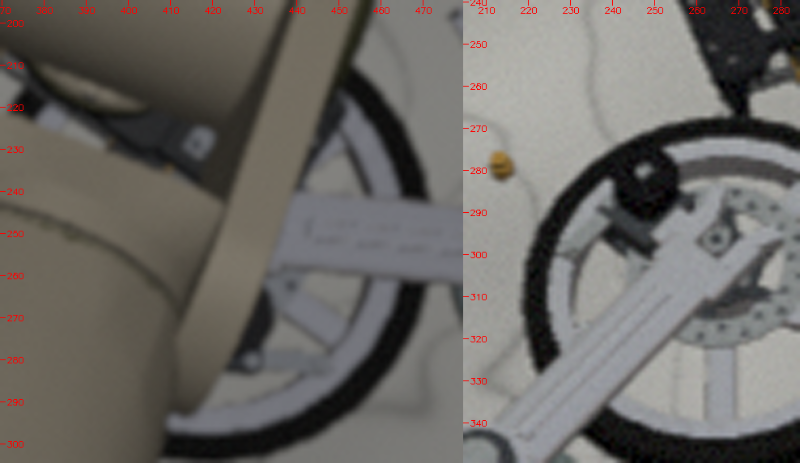

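In the scene view the axle sits against the closed end of the slot at about (265,297) and the disc is in the caliper. I'll seat it with a gentle push from outside with the fingers closed, to make sure it's home after the release.

```bash
python3 - <<'E'
from h import *
plan([563.7,-21,110],-4.3)
E
```

```text
jaw now 55.9 q6 -76.7 travel [ 54.3  44.3 -84.1] turn [ 1.051  0.005 -0.01 ] tool z dir [ 0.83 -0.56  0.01]
```

Request:
step_arm(
  series=[
    {"travel": [0, 10, -20], "turn": [0.12, 0, 0], "grip": 20},
    {"travel": [0, 20, -40], "turn": [0.24, 0, 0], "grip": 0},
    {"travel": [10, 30, -60], "turn": [0.36, 0, 0], "grip": 0},
    {"travel": [20, 40, -76], "turn": [0.48, 0, 0], "grip": 0},
    {"travel": [28, 44, -84], "turn": [0.6, 0, 0], "grip": 0},
  ],
)

```text
clock: 10.73
ee_pos: [0.5623, -0.0196, 0.1359]
orientation: [69.8, 89.4, 1.0]
wrist_force: [-0.9, -0.3, 0.3]
grip_width: 0.099
```

Request:
step_arm(
  series=[
    {"travel": [0, 0, 0], "turn": [0.12, 0, 0], "grip": 0},
    {"travel": [0, 0, 0], "turn": [0.24, 0, 0], "grip": 0},
    {"travel": [0, 0, 0], "turn": [0.36, 0, 0], "grip": 0},
    {"travel": [0, 0, 0], "turn": [0.45, 0, 0], "grip": 0},
    {"travel": [0, 0, 0], "turn": [0.45, 0, 0], "grip": 0},
  ],
)

```text
clock: 11.15
ee_pos: [0.5622, -0.0198, 0.136]
orientation: [94.5, 89.4, -0.2]
wrist_force: [-0.6, -0.1, 0.1]
grip_width: 0.003
```

```bash
python3 - <<'E'
from h import *
st();plan([563.0,-30,12],-4.3);plan([561,-56,12],-4.3)
E
```

```text
t11.15 pos [562.2 -19.8 136. ] rpy [94.48 89.43 -0.24] F [-0.6 -0.1  0.1] M [-0.09  0.06  0.04] g0.3 q [-14.   27.9  87.5   0.2  64.1  -9.3]
jaw now -4.7 q6 -9.3 travel [124.    0.4  10.2] turn [-0.007 -0.001 -0.01 ] tool z dir [-0.08 -1.   -0.  ]
jaw now -4.7 q6 -9.3 travel [124.    0.6  36.3] turn [-0.007 -0.001 -0.01 ] tool z dir [-0.08 -1.   -0.  ]
```

Request:
step_arm(
  series=[
    {"travel": [35, 0.4, 0], "turn": [0, 0, -0.01], "grip": 0},
    {"travel": [70, 0.4, 0], "turn": [0, 0, -0.01], "grip": 0},
    {"travel": [100, 0.4, 2], "turn": [0, 0, -0.01], "grip": 0},
    {"travel": [118, 0.4, 6], "turn": [0, 0, -0.01], "grip": 0},
    {"travel": [122, 0.4, 10], "turn": [0, 0, -0.01], "grip": 0},
  ],
)

```text
clock: 11.57
ee_pos: [0.5612, -0.0296, 0.0109]
orientation: [-107.3, 89.7, 158.1]
wrist_force: [0.6, -0.3, -0.2]
grip_width: 0.006
```

Request:
step_arm(
  series=[
    {"travel": [0, 0, 8], "turn": [0, 0, 0], "grip": 0},
    {"travel": [0, 0, 16], "turn": [0, 0, 0], "grip": 0},
    {"travel": [0, 0, 21], "turn": [0, 0, 0], "grip": 0},
    {"travel": [0, 0, 25], "turn": [0, 0, 0], "grip": 0},
    {"travel": [0, 0, 27], "turn": [0, 0, 0], "grip": 0},
  ],
)

```text
clock: 11.98
ee_pos: [0.5595, -0.0574, 0.0119]
orientation: [-108.9, 89.8, 156.5]
wrist_force: [-0.0, -0.2, 0.1]
grip_width: 0.008
```

Request:
step_arm(
  series=[
    {"travel": [0, 0, 1], "turn": [0, 0, 0], "grip": 0},
    {"travel": [0, 0, 2], "turn": [0, 0, 0], "grip": 0},
    {"travel": [0, 0, 3], "turn": [0, 0, 0], "grip": 0},
  ],
)

```text
clock: 12.23
ee_pos: [0.5594, -0.0604, 0.0122]
orientation: [-109.9, 89.8, 155.5]
wrist_force: [0.5, -0.1, -0.1]
grip_width: 0.006
```

Request:
step_arm(
  series=[
    {"travel": [0, 0, 1], "turn": [0, 0, 0], "grip": 0},
    {"travel": [0, 0, 2], "turn": [0, 0, 0], "grip": 0},
    {"travel": [0, 0, 3], "turn": [0, 0, 0], "grip": 0},
  ],
)

```text
clock: 12.48
ee_pos: [0.5592, -0.0634, 0.0122]
orientation: [-110.2, 89.8, 155.3]
wrist_force: [0.4, 0.2, 0.6]
grip_width: 0.007
```

Request:
step_arm(
  series=[
    {"travel": [0, 0, 0.5], "turn": [0, 0, 0], "grip": 0},
    {"travel": [0, 0, 1], "turn": [0, 0, 0], "grip": 0},
    {"travel": [0, 0, 1.5], "turn": [0, 0, 0], "grip": 0},
  ],
)

```text
clock: 12.73
ee_pos: [0.5591, -0.0649, 0.0121]
orientation: [-110.6, 89.8, 154.8]
wrist_force: [0.0, 0.0, 0.3]
grip_width: 0.008
```

Request:
step_arm(
  series=[
    {"travel": [0, 0, 1], "turn": [0, 0, 0], "grip": 0},
    {"travel": [0, 0, 2], "turn": [0, 0, 0], "grip": 0},
    {"travel": [0, 0, 2], "turn": [0, 0, 0], "grip": 0},
  ],
)

```text
clock: 12.98
ee_pos: [0.5589, -0.0658, 0.0121]
orientation: [-132.3, 89.7, 133.1]
wrist_force: [1.1, 6.5, 2.7]
grip_width: 0.003
```

Request:
step_arm(
  series=[
    {"travel": [0, 0, 1], "turn": [0, 0, 0], "grip": 0},
    {"travel": [0, 0, 2], "turn": [0, 0, 0], "grip": 0},
    {"travel": [0, 0, 2], "turn": [0, 0, 0], "grip": 0},
  ],
)

```text
clock: 13.23
ee_pos: [0.5588, -0.0659, 0.0121]
orientation: [-150.2, 89.6, 115.2]
wrist_force: [2.6, 12.3, 3.1]
grip_width: 0.004
```

The wheel has a firm stop with no movement at 12 N, so it's seated. I'll back off, rise and go over the adjuster.

Request:
step_arm(
  series=[
    {"travel": [0, 0, -8], "turn": [0, 0, 0], "grip": 0},
    {"travel": [-20, 0, -20], "turn": [0, 0, 0], "grip": 20},
    {"travel": [-60, 0, -20], "turn": [-0.12, 0, 0], "grip": 50},
    {"travel": [-95, 0, -20], "turn": [-0.24, 0, 0], "grip": 60},
    {"travel": [-130, 0, -20], "turn": [-0.36, 0, 0], "grip": 60},
  ],
)

```text
clock: 13.65
ee_pos: [0.5606, -0.0464, 0.1439]
orientation: [-168.7, 89.6, 117.6]
wrist_force: [-0.6, -0.7, -0.2]
grip_width: 0.282
```

```bash
python3 - <<'E'
from h import *
st();plan([507.5,-183.5,140],50)
E
```

```text
t13.65 pos [560.6 -46.4 143.9] rpy [-168.74   89.6   117.65] F [-0.6 -0.7 -0.2] M [-0.04  0.04  0.01] g24.9 q [-16.8  27.7  86.4   0.3  66.2 -33.3]
jaw now 16.4 q6 -33.3 travel [  3.3 -89.6 116.6] turn [-0.587 -0.007 -0.001] tool z dir [ 0.28 -0.96 -0.01]
```

Request:
step_arm(
  series=[
    {"travel": [0, -22, 29], "turn": [-0.12, 0, 0], "grip": 60},
    {"travel": [0, -45, 58], "turn": [-0.24, 0, 0], "grip": 60},
    {"travel": [3, -65, 86], "turn": [-0.36, 0, 0], "grip": 60},
    {"travel": [3, -82, 107], "turn": [-0.48, -0.007, 0], "grip": 60},
    {"travel": [3, -89.6, 116.6], "turn": [-0.58, -0.007, 0], "grip": 60},
  ],
)

```text
clock: 14.07
ee_pos: [0.5062, -0.1861, 0.1402]
orientation: [-37.7, 90.0, -77.9]
wrist_force: [0.9, -0.4, -0.4]
grip_width: 0.664
```

Request:
step_arm(
  series=[
    {"travel": [0, 0, 0], "turn": [0, 0, 0], "grip": 60},
    {"travel": [0, 0, 0], "turn": [0, 0, 0], "grip": 60},
  ],
)

```text
clock: 14.23
ee_pos: [0.506, -0.1863, 0.1402]
orientation: [-44.9, 90.0, -85.3]
wrist_force: [-0.5, -0.2, 0.2]
grip_width: 0.686
```

```bash
python3 - <<'E'
from h import *
st();plan([507.5,-183.5,87],50)
b=viewer.get_image("scene");crop(b,205,230,90,100,6,"c5",10)
E
```

```text
t14.23 pos [ 506.  -186.3  140.2] rpy [-44.86  89.97 -85.25] F [-0.5 -0.2  0.2] M [ 0.03  0.01 -0.01] g60.4 q [-32.7  25.2  91.   -0.   63.8 -82.3]
jaw now 49.6 q6 -82.3 travel [53.2  3.1 -0.8] turn [-0.007  0.     0.   ] tool z dir [ 0.76 -0.65  0.  ]
```

View pics/c5.png

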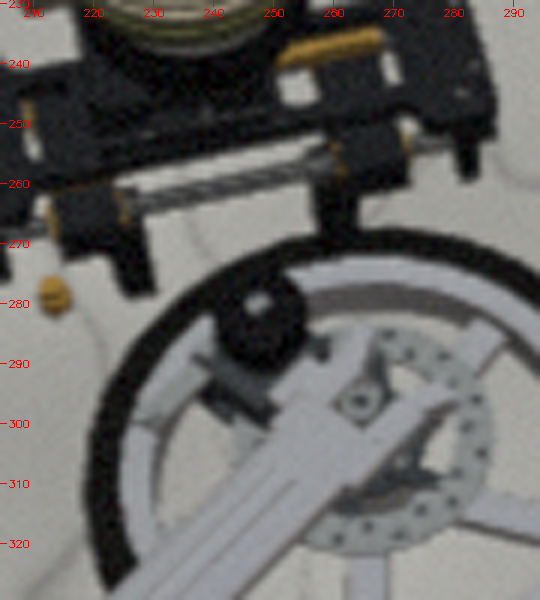

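The axle is at the slot end at (264.5,296.5), and the fingers straddle the adjuster at (248,283). I'll go down and close on it.

Request:
step_arm(
  series=[
    {"travel": [18, 3, -0.8], "turn": [0, 0, 0], "grip": 60},
    {"travel": [36, 3, -0.8], "turn": [0, 0, 0], "grip": 60},
    {"travel": [48, 3, -0.8], "turn": [0, 0, 0], "grip": 60},
    {"travel": [52, 3, -0.8], "turn": [0, 0, 0], "grip": 60},
    {"travel": [52, 3, -0.8], "turn": [0, 0, 0], "grip": 50},
  ],
  newtons=8,
)

```text
clock: 14.7
ee_pos: [0.5077, -0.1816, 0.0875]
orientation: [-165.3, 89.9, 154.4]
wrist_force: [-1.3, 0.1, 0.0]
grip_width: 0.629
```

Request:
step_arm(
  series=[
    {"travel": [0, 0, 0], "turn": [0, 0, 0], "grip": 42},
    {"travel": [0, 0, 0], "turn": [0, 0, 0], "grip": 34},
    {"travel": [0, 0, 0], "turn": [0, 0, 0], "grip": 28},
    {"travel": [0, 0, 0], "turn": [0, 0, 0], "grip": 28},
  ],
)

```text
clock: 15.03
ee_pos: [0.5082, -0.1816, 0.0882]
orientation: [112.2, 90.0, 71.8]
wrist_force: [-0.2, 2.4, 2.4]
grip_width: 0.382
```

```bash
python3 - <<'E'
from h import *
st()
E
```

```text
t15.03 pos [ 508.2 -181.6   88.2] rpy [112.18  89.99  71.78] F [-0.2  2.4  2.4] M [ 0.29 -0.16 -0.07] g33.6 q [-32.1  29.2  93.6   0.   57.2 -81.7]
```

Request:
step_arm(
  series=[
    {"travel": [0, 0, 0], "turn": [0.12, 0, 0], "grip": 28},
    {"travel": [0, 0, 0], "turn": [0.24, 0, 0], "grip": 28},
    {"travel": [0, 0, 0], "turn": [0.36, 0, 0], "grip": 28},
    {"travel": [0, 0, 0], "turn": [0.48, 0, 0], "grip": 28},
  ],
)

```text
clock: 15.37
ee_pos: [0.5093, -0.1807, 0.0884]
orientation: [90.2, 89.8, 22.0]
wrist_force: [10.4, 6.2, -5.2]
grip_width: 0.381
```

```bash
python3 - <<'E'
from h import *
st();plan([507.5,-183.5,88])
E
```

```text
t15.37 pos [ 509.3 -180.7   88.4] rpy [90.25 89.8  21.97] F [10.4  6.2 -5.2] M [ 0.95 -1.52 -0.03] g33.5 q [-32.   29.2  93.6   0.2  57.1 -53.9]
jaw now 21.7 q6 -53.9 travel [ 0.4 -2.7  1.9] turn [ 0.    -0.    -0.004] tool z dir [ 0.37 -0.93 -0.  ]
```

Request:
step_arm(
  series=[
    {"travel": [0, 0, 0], "turn": [0.12, 0, 0], "grip": 28},
    {"travel": [0, 0, 0], "turn": [0.24, 0, 0], "grip": 28},
    {"travel": [0, 0, 0], "turn": [0.36, 0, 0], "grip": 28},
    {"travel": [0, 0, 0], "turn": [0.48, 0, 0], "grip": 28},
  ],
)

```text
clock: 15.7
ee_pos: [0.5109, -0.1804, 0.0884]
orientation: [105.9, 89.6, 9.7]
wrist_force: [13.6, 2.4, -8.7]
grip_width: 0.383
```

```bash
python3 - <<'E'
from h import *
st();plan([507.5,-183.5,88])
E
```

```text
t15.70 pos [ 510.9 -180.4   88.4] rpy [105.87  89.56   9.72] F [13.6  2.4 -8.7] M [ 0.35 -1.86  0.06] g33.8 q [-32.   29.2  93.5   0.3  56.9 -26. ]
jaw now -6.1 q6 -26.0 travel [ 0.4 -3.   3.4] turn [ 0.    -0.002 -0.007] tool z dir [-0.11 -0.99 -0.  ]
```

The side force is growing, so the grip is off the adjuster's axis. I'll open, let it settle and close again here to find the centre along x.

Request:
step_arm(
  series=[
    {"travel": [0, 0, 0], "turn": [0, 0, 0], "grip": 42},
    {"travel": [0, 0, 2], "turn": [0, 0.002, 0.007], "grip": 46},
    {"travel": [0, 0, 2], "turn": [0, 0, -0.007], "grip": 46},
  ],
)

```text
clock: 15.95
ee_pos: [0.5103, -0.1828, 0.0887]
orientation: [172.8, 89.9, 76.7]
wrist_force: [-1.1, -0.5, 0.8]
grip_width: 0.52
```

```bash
python3 - <<'E'
from h import *
st();plan([510.5,-183.5,88])
E
```

```text
t15.95 pos [ 510.3 -182.8   88.7] rpy [172.75  89.88  76.68] F [-1.1 -0.5  0.8] M [-0.07  0.13 -0.03] g45.8 q [-32.1  29.4  93.2   0.1  57.4 -26.1]
jaw now -6.1 q6 -26.1 travel [0.7 0.3 0.7] turn [ 0.    -0.002 -0.   ] tool z dir [-0.11 -0.99 -0.  ]
```

Request:
step_arm(
  series=[
    {"travel": [0.5, 0, 0.7], "turn": [0, 0, 0], "grip": 40},
    {"travel": [0.5, 0, 0.7], "turn": [0, 0, 0], "grip": 34},
    {"travel": [0.5, 0, 0.7], "turn": [0, 0, 0], "grip": 30},
    {"travel": [0.5, 0, 0.7], "turn": [0, 0, 0], "grip": 30},
  ],
)

```text
clock: 16.28
ee_pos: [0.5107, -0.1837, 0.0883]
orientation: [127.8, 89.9, 31.7]
wrist_force: [4.6, -0.5, -1.8]
grip_width: 0.378
```

```bash
python3 - <<'E'
from h import *
st();plan([510.5,-183.5,88])
E
```

```text
t16.28 pos [ 510.7 -183.7   88.3] rpy [127.8   89.87  31.74] F [ 4.6 -0.5 -1.8] M [-0.29 -0.63 -0.03] g33.3 q [-32.2  29.5  93.1   0.1  57.3 -26.2]
jaw now -6.1 q6 -26.2 travel [ 0.3 -0.3 -0.2] turn [ 0.    -0.001 -0.002] tool z dir [-0.11 -0.99 -0.  ]
```

Request:
step_arm(
  series=[
    {"travel": [0, 0.8, 0.3], "turn": [0, 0, 0], "grip": 30},
    {"travel": [0, 0.8, 0.3], "turn": [0.12, 0, 0], "grip": 30},
    {"travel": [0, 0.8, 0.3], "turn": [0.24, 0, 0], "grip": 30},
    {"travel": [0, 0.8, 0.3], "turn": [0.36, 0, 0], "grip": 30},
    {"travel": [0, 0.8, 0.3], "turn": [0.48, 0, 0], "grip": 30},
  ],
  newtons=10,
)

```text
clock: 16.7
ee_pos: [0.5109, -0.1838, 0.0883]
orientation: [-148.8, 89.9, 87.3]
wrist_force: [-1.5, 1.6, 2.3]
grip_width: 0.381
```

```bash
python3 - <<'E'
from h import *
st();plan([511.3,-184,88])
E
```

```text
t16.70 pos [ 510.9 -183.8   88.3] rpy [-148.82   89.87   87.3 ] F [-1.5  1.6  2.3] M [0.18 0.46 0.05] g33.6 q [-32.2  29.6  93.    0.1  57.5   1.6]
jaw now -33.9 q6 1.6 travel [ 0.3  0.5 -0. ] turn [-0.    -0.002  0.001] tool z dir [-0.56 -0.83 -0.  ]
```

The centre is about (510.9,-183.8) and forces are low. I'll keep turning clockwise and watch the moment.

Request:
step_arm(
  series=[
    {"travel": [0, 0, 0], "turn": [0.12, 0, 0], "grip": 30},
    {"travel": [0, 0, 0], "turn": [0.24, 0, 0], "grip": 30},
    {"travel": [0, 0, 0], "turn": [0.36, 0, 0], "grip": 30},
  ],
)

```text
clock: 16.95
ee_pos: [0.5109, -0.1838, 0.0884]
orientation: [-123.8, 89.9, 91.4]
wrist_force: [1.8, 1.0, -0.0]
grip_width: 0.38
```

```bash
python3 - <<'E'
from h import *
st()
E
```

```text
t16.95 pos [ 510.9 -183.8   88.4] rpy [-123.84   89.89   91.36] F [ 1.8  1.  -0. ] M [-0.03 -0.07  0.27] g33.4 q [-32.2  29.6  93.    0.1  57.5  22.5]
```

Request:
step_arm(
  series=[
    {"travel": [0, 0, 0], "turn": [0.12, 0, 0], "grip": 30},
    {"travel": [0, 0, 0], "turn": [0.24, 0, 0], "grip": 30},
    {"travel": [0, 0, 0], "turn": [0.36, 0, 0], "grip": 30},
  ],
)

```text
clock: 17.2
ee_pos: [0.5108, -0.1838, 0.0885]
orientation: [-89.6, 89.9, 104.7]
wrist_force: [0.3, -1.2, 0.7]
grip_width: 0.379
```

```bash
python3 - <<'E'
from h import *
st();plan([511,-184,88])
E
```

```text
t17.20 pos [ 510.8 -183.8   88.5] rpy [-89.58  89.9  104.71] F [ 0.3 -1.2  0.7] M [-0.08  0.01  0.35] g33.4 q [-32.2  29.5  93.    0.1  57.5  43.5]
jaw now -75.7 q6 43.5 travel [ 0.5  0.2 -0.2] turn [0.    0.    0.002] tool z dir [-0.97 -0.25  0.  ]
```

The moment rose to 0.27–0.35 N m, so the adjuster is against the firm stop (pads touching) and the grip is slipping there. I'll release, grip again without wind-up, then back off two clicks (-1.05 rad).

Request:
step_arm(
  series=[
    {"travel": [0, 0, 0], "turn": [0, 0, 0], "grip": 42},
    {"travel": [0, 0, 0], "turn": [0, 0, 0], "grip": 46},
    {"travel": [0, 0, 0], "turn": [0, 0, 0], "grip": 38},
    {"travel": [0, 0, 0], "turn": [0, 0, 0], "grip": 30},
    {"travel": [0, 0, 0], "turn": [0, 0, 0], "grip": 30},
  ],
  newtons=12,
)

```text
clock: 17.62
ee_pos: [0.5107, -0.1838, 0.0884]
orientation: [-82.0, 89.9, 112.4]
wrist_force: [-0.0, -0.9, -0.0]
grip_width: 0.383
```

```bash
python3 - <<'E'
from h import *
st()
E
```

```text
t17.62 pos [ 510.7 -183.8   88.4] rpy [-81.98  89.89 112.41] F [-0.  -0.9 -0. ] M [-0.1   0.2   0.01] g33.7 q [-32.2  29.5  93.    0.1  57.5  43.4]
```

Request:
step_arm(
  series=[
    {"travel": [0, 0, 0], "turn": [-0.11, 0, 0], "grip": 30},
    {"travel": [0, 0, 0], "turn": [-0.22, 0, 0], "grip": 30},
    {"travel": [0, 0, 0], "turn": [-0.33, 0, 0], "grip": 30},
    {"travel": [0, 0, 0], "turn": [-0.44, 0, 0], "grip": 30},
    {"travel": [0, 0, 0], "turn": [-0.54, 0, 0], "grip": 30},
  ],
)

```text
clock: 18.03
ee_pos: [0.5107, -0.1839, 0.0885]
orientation: [-118.0, 89.9, 107.7]
wrist_force: [1.2, -0.6, -0.8]
grip_width: 0.382
```

```bash
python3 - <<'E'
from h import *
st()
E
```

```text
t18.03 pos [ 510.7 -183.9   88.5] rpy [-118.     89.91  107.7 ] F [ 1.2 -0.6 -0.8] M [-0.16 -0.06 -0.19] g33.7 q [-32.2  29.5  93.    0.1  57.5  12.1]
```

Request:
step_arm(
  series=[
    {"travel": [0, 0, 0], "turn": [-0.11, 0, 0], "grip": 30},
    {"travel": [0, 0, 0], "turn": [-0.22, 0, 0], "grip": 30},
    {"travel": [0, 0, 0], "turn": [-0.33, 0, 0], "grip": 30},
    {"travel": [0, 0, 0], "turn": [-0.44, 0, 0], "grip": 30},
    {"travel": [0, 0, 0], "turn": [-0.52, 0, 0], "grip": 30},
  ],
)

```text
clock: 18.45
ee_pos: [0.5108, -0.184, 0.0884]
orientation: [-153.7, 89.9, 102.2]
wrist_force: [1.1, -0.2, -0.9]
grip_width: 0.381
```

```bash
python3 - <<'E'
from h import *
st()
E
```

```text
t18.45 pos [ 510.8 -184.    88.4] rpy [-153.69   89.91  102.19] F [ 1.1 -0.2 -0.9] M [-0.16 -0.13 -0.14] g33.6 q [-32.2  29.6  93.    0.1  57.5 -18.1]
```

I've backed off 61.5°. Now I'll release, rise and move clear to check the rib.

Request:
step_arm(
  series=[
    {"travel": [0, 0, 0], "turn": [0, 0, 0], "grip": 42},
    {"travel": [0, 0, 0], "turn": [0, 0, 0], "grip": 55},
    {"travel": [-20, 0, 0], "turn": [0, 0, 0], "grip": 60},
    {"travel": [-55, 0, 0], "turn": [0, 0, 0], "grip": 60},
    {"travel": [-90, 0, 0], "turn": [0, 0, 0], "grip": 60},
  ],
)

```text
clock: 18.87
ee_pos: [0.5102, -0.1838, 0.179]
orientation: [-125.1, 89.8, 130.6]
wrist_force: [-0.1, 0.3, 0.1]
grip_width: 0.676
```

```bash
python3 - <<'E'
from h import *
st();plan([380,150,200])
E
```

```text
t18.87 pos [ 510.2 -183.8  179. ] rpy [-125.1    89.79  130.64] F [-0.1  0.3  0.1] M [-0.06  0.04 -0.02] g59.6 q [-32.2  23.2  87.6   0.1  69.4 -18. ]
jaw now -14.3 q6 -18.0 travel [ -19.7 -208.5 -291.4] turn [-0.    -0.002  0.003] tool z dir [-0.25 -0.97 -0.  ]
```

Request:
step_arm(
  series=[
    {"travel": [-10, -22, -31], "turn": [0, 0, 0], "grip": 60},
    {"travel": [-20, -44, -62], "turn": [0, 0, 0], "grip": 60},
    {"travel": [-20, -66, -93], "turn": [0, 0, 0], "grip": 60},
    {"travel": [-20, -88, -124], "turn": [0, 0, 0], "grip": 60},
    {"travel": [-20, -108, -152], "turn": [0, 0, 0], "grip": 60},
  ],
)

```text
clock: 19.28
ee_pos: [0.4419, -0.0082, 0.1998]
orientation: [-129.1, 89.8, 126.5]
wrist_force: [0.7, 0.3, 0.1]
grip_width: 0.683
```

Request:
step_arm(
  series=[
    {"travel": [0, -22, -31], "turn": [0, 0, 0], "grip": 60},
    {"travel": [0, -44, -62], "turn": [0, 0, 0], "grip": 60},
    {"travel": [0, -66, -93], "turn": [0, 0, 0], "grip": 60},
    {"travel": [0, -88, -124], "turn": [0, 0, 0], "grip": 60},
    {"travel": [0, -100, -140], "turn": [0, 0, 0], "grip": 60},
  ],
)

```text
clock: 19.7
ee_pos: [0.3781, 0.1549, 0.2006]
orientation: [-134.0, 89.8, 121.5]
wrist_force: [0.8, 0.0, 0.8]
grip_width: 0.677
```

```bash
python3 - <<'E'
from h import *
st()
A=np.mean([viewer.get_image("top").astype(float) for _ in range(8)],0).clip(0,255)
B=np.mean([viewer.get_image("scene").astype(float) for _ in range(8)],0).clip(0,255)
np.savez("av.npz",A=A,B=B)
def cc(I,x,y,w,h,s,gain=1): return cv2.resize((I[y:y+h,x:x+w]*gain).clip(0,255).astype(np.uint8),(int(w*s),int(h*s)),interpolation=cv2.INTER_CUBIC)
o=np.zeros((600,800,3),np.uint8)
o[:300,:300]=cc(A,411,254,30,30,10,3.5)
o[300:,:300]=cc(B,233,268,30,30,10,3.5)
o[:300,300:]=cc(A,350,190,200,120,2.5,1.2)
o[300:,300:]=cc(B,185,230,200,120,2.5,1.2)
cv2.imwrite("pics/f.png",o[:,:,::-1])
E
```

```text
t19.70 pos [378.1 154.9 200.6] rpy [-134.04   89.77  121.55] F [0.8 0.  0.8] M [-0.11  0.06 -0.01] g59.7 q [  5.6   5.3 107.5   0.2  67.3  19.9]
```

View pics/f.png

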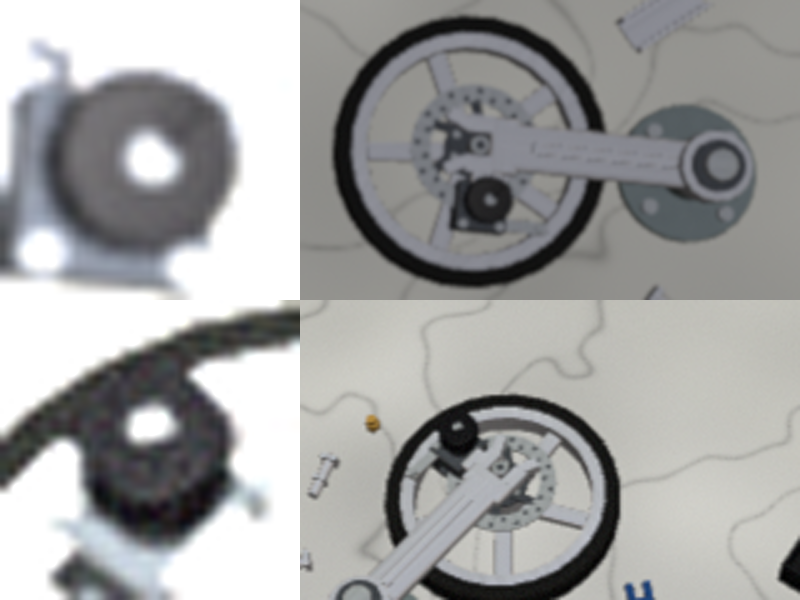

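The wheel is in the dropout with its axle against the slot end, the disc is in the caliper, and the bystanders look unmoved. The top crop suggests the rib's dark edge points up and right, as it should two clicks off. I'll check its angle numerically.

```bash
python3 - <<'E'
from h import *
from scipy.ndimage import map_coordinates
A=np.load("av.npz")["A"].mean(2)
a0=cv2.imread("pics/top0.png").astype(float).mean(2)
# expected rib direction in image for k clicks: from world
c=np.array([.5077,-.1837,.106]);d=np.array([-.075,-.997,0])
for k in range(0,5):
    r=Ro.from_rotvec([0,0,k*np.pi/6]).apply(d);q=proj("top",[c,c+.012*r]);v=q[1]-q[0];print(k,np.degrees(np.arctan2(-v[1],v[0])).round(0),end=" ")
print()
th=np.radians(np.arange(-180,180,10))
for cx,cy in ((425.5,269.5),):
  for I in (A,):
    rows=[map_coordinates(I,[cy-r*np.sin(th),cx+r*np.cos(th)],order=1) for r in (4,5,6,7)]
    print(list(zip(np.degrees(th).round().astype(int),np.mean(rows,0).round(1))))
E
```

```text
0 -5.0 1 25.0 2 55.0 3 86.0 4 116.0 
[(np.int64(-180), np.float64(32.4)), (np.int64(-170), np.float64(31.9)), (np.int64(-160), np.float64(31.4)), (np.int64(-150), np.float64(30.9)), (np.int64(-140), np.float64(31.2)), (np.int64(-130), np.float64(30.7)), (np.int64(-120), np.float64(30.0)), (np.int64(-110), np.float64(29.5)), (np.int64(-100), np.float64(29.2)), (np.int64(-90), np.float64(29.1)), (np.int64(-80), np.float64(28.8)), (np.int64(-70), np.float64(28.4)), (np.int64(-60), np.float64(28.3)), (np.int64(-50), np.float64(28.5)), (np.int64(-40), np.float64(28.4)), (np.int64(-30), np.float64(28.4)), (np.int64(-20), np.float64(28.4)), (np.int64(-10), np.float64(28.9)), (np.int64(0), np.float64(29.0)), (np.int64(10), np.float64(29.0)), (np.int64(20), np.float64(28.2)), (np.int64(30), np.float64(27.1)), (np.int64(40), np.float64(25.0)), (np.int64(50), np.float64(25.5)), (np.int64(60), np.float64(27.5)), (np.int64(70), np.float64(28.4)), (np.int64(80), np.float64(30.1)), (np.int64(90), np.float64(31.1)), (np.int64(100), np.float64(31.9)), (np.int64(110), np.float64(32.2)), (np.int64(120), np.float64(32.4)), (np.int64(130), np.float64(32.7)), (np.int64(140), np.float64(32.8)), (np.int64(150), np.float64(32.5)), (np.int64(160), np.float64(32.6)), (np.int64(170), np.float64(32.7))]
```

```bash
python3 -c "
from station import order
print(order.sign_off())"
```

```text
the job is handed in; nothing more can be done
None
```

The wheel is in the dropout and the brake is set, and I handed the job in at about 20 s on the clock with the gripper clear of everything.

**Wheel:** I lifted it off the worn tyre by its axle, set it down flat about 165 mm out from home, and slid it in by the rim with its edge borne up. The axle came to a firm stop at 13 N. After I let go, a push of about 12 N from outside did not move it further. The last pictures show the axle against the closed end of the slot and the disc in the caliper.

**Adjuster:** I turned it clockwise until the turning moment rose from about 0.05 to 0.35 N m, which I took as the pads touching. I then gripped it again, backed it off 61.5° and let go.

**Rib check:** The rib is hard to see. Its dark edge shows at about 45° in the top view, against 55° expected for two clicks, 25° for one and 86° for three. I read that as the shaded side of the rib at two clicks, but it is not a direct sighting.

**Disagreements:**
- My first grip on the adjuster was about 3 mm off its axis and the side force reached nearly 14 N, so I gripped it again on centre.
- In the outside push, contact came about 4 mm later than I had worked out; I put that down to the finger and tyre shape.
- The bystanders in the last crops looked unmoved, but those crops did not cover all of them.

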